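Make up the inlet joint of a countertop water filter: finger-tight plus one flat

TASK

Make up the compression joint on the inlet of the countertop water filter: with the fingers run the brass nut down clockwise until it is finger-tight, then put the red-handled wrench on it and tighten it one flat more (a sixth of a turn) and no further, because too much crushes the ferrule. Do not force or pry the wrench against the fitting; afterwards lay it back down flat on the worktop, clear of the filter, and leave the other things where they are.

Things in the scene. Friction and masses are not known exactly. Their poses are not given: they have to be found in the camera images.
- filter_unit: countertop water filter, fixed: flat white box 172 x 240 mm (x, y), deck 50 mm high, two low round cartridge caps at its back (up to 68 mm high); origin under its centre, z up; the inlet's upright axis stands at x = -45 mm, y = 0 in its frame
- nut: the brass hexagon nut on the filter's inlet; same origin and axes as its point nut_center. 36 mm across flats, 20 mm tall, a red paint line on its top runs down the middle of one flat
- nut_center (a point): middle of the nut, 84 mm above the worktop (nut from 74 to 94 mm). z up; x square through the flat with the red line: flats face x and every 60 deg round. A 22 mm copper tail stands through it up to 116 mm; 11 mm below it is a hexagon on the deck. Clockwise from above tightens. It starts 1.2 to 2.5 rad short of the ferrule, spinning there with 0.02 N m
- ferrule_nip (a joint): rad the nut has squeezed the ferrule springily: 0 while the nut spins freely, then up to 0.10, rising 3 N m per rad, so about 0.3 N m at the end; clockwise from above is positive. Finger-tight is from 0.04 (0.12 N m, felt at the wrist) on. It springs back when the nut is let go, which does no harm
- ferrule_bite (a joint): rad the nut has been turned clockwise past finger-tight, once the nip is used up: slides at about 0.5 N m and stays where it is left, even when the nut is turned back. One flat is 1.05. It starts at 0, and the fingers are strong enough to move it too, which they must not
- wrench: 36 mm open-ended wrench, 0.24 kg, lying flat, 180 mm long: steel head 9 mm thick and 66 mm wide, red plastic handle 16 mm wide and 12 mm thick; origin under the grip point (balance point 13 mm ahead of it), z up, x along it to the jaw
- wrench_jaw (a point): where the nut's middle lies in the jaw: 105 mm ahead (+x) of the grip point, 6 mm above the underside. The prongs run parallel to x, 37.5 mm apart (1.5 mm play on the nut), their round tips 17 mm ahead; the mouth's floor is 21 mm behind, so a nut fully home touches it with a corner, two of its flats along the prongs
- wrench_grip (a point): grip point in the middle of the handle's thickness, 6 mm above its underside; the handle runs from 40 mm ahead to 58 mm behind it
- mug_green: green mug, 81 x 120 x 94 mm, origin under its centre; a bystander, leave it alone
- egg_timer: red and white kitchen timer, 59 mm round, 44 mm tall, origin under its centre; a bystander, leave it alone
- espresso_cup: small dark cup, 60 x 84 x 53 mm, origin under its centre; a bystander, leave it alone
- lemon: lemon, 83 x 58 x 58 mm, origin under its centre; a bystander, leave it alone
- salt_shaker: glass salt shaker, 44 mm round, 90 mm tall, origin under its centre; a bystander, leave it alone
- coffee_packet: blue packet, 37 x 64 x 94 mm, origin under its centre; a bystander, leave it alone

How it is judged:
On the way, in this order (a step that is already met when the one before it is completed fails the run):
1. the nut is finger-tight: turned by the fingers until it nips the ferrule (nip over 0.04 rad), the ferrule not yet bitten (bite under 0.1 rad) (value of joint ferrule_nip above 0.04 rad and value of joint ferrule_bite below 0.1 rad and contact force between the fingers and nut above 0.5 N), for 0.1 s.
2. the wrench has turned the nut one flat on: bite at least 0.80 rad with the wrench on the nut (value of joint ferrule_bite above 0.8 rad and horizontal distance between wrench_jaw and nut_center below 0.012 m), for 0.1 s.
At the end, for the whole second after the job is handed in: The nut has been turned 0.80 to 1.25 rad past finger-tight (one flat), the wrench lies flat (within 0.1 rad, origin below 8 mm) and still on the worktop, its jaw more than 60 mm from the nut (value of joint ferrule_bite between 0.8 and 1.25 rad and horizontal distance between wrench_jaw and nut_center above 0.06 m and height (world z) of wrench below 0.008 m and angle between wrench's own z axis and vertical below 0.1 rad and linear speed of wrench below 0.02 m/s); the robot touches nothing.
It fails at once if the nut is turned more than 1.25 rad past finger-tight (the ferrule is crushed) (value of joint ferrule_bite above 1.25 rad).
It fails at once if the fingers are on the nut while it is more than 0.15 rad past finger-tight (that part is for the wrench) (value of joint ferrule_bite above 0.15 rad and contact force between the fingers and nut above 0.5 N).
It fails at once if the wrench is forced against the filter or its fitting with more than 90 N (contact force between wrench and filter_unit above 90 N).
It fails at once if the wrench is dropped or thrown down (over 0.8 m/s close above the worktop) (linear speed of wrench above 0.8 m/s and height (world z) of wrench below 0.03 m).
It fails at once if a bystander (mug, timer, cup, lemon, salt shaker, blue packet) is shifted more than 30 mm (distance of any of mug_green, egg_timer, espresso_cup, lemon, salt_shaker, coffee_packet from where it was at the start of the episode above 0.03 m).
It also fails if it takes over 72 s, if anything falls off the work surface, if the arm or the gripper's body presses on something with over 40 N, if the wrist force passes 120 N, or if a joint passes its speed limit or range.

ROBOT

A 6-joint arm with a two-finger parallel gripper is mounted at the origin on a cart in front of the work surface, level with it; the furniture and walls round the work are solid. World frame = base frame: x ahead of the robot, y to its left, z up, the work surface at z = 0. Lengths are in m, angles in rad, forces in N, time in s.
With the tool pointing down it reaches from about 0.225 to 0.875 m from the base axis. Payload 3.4 kg.
Tool frame: the origin (TCP) lies at the very end of the fingers, on their centre line; the grasp point (between the pads) lies behind it (manip.grasp_offset is the z of the grasp point in the tool frame, in m); z points along the fingers, y is the line along which they close (so a half turn about z gives the same grasp; the last joint's range is limited). The gripper opens to 85 mm and grips with 20 to 120 N. Pads are 22 mm wide; open, the fingers measure 114 mm over their backs; the gripper's body (76 mm by 85 mm) begins 54 mm behind the grasp point. The pads swing forward as they close: fully open they stand 13 mm farther back than shut.
Start: joints at [-1.444, 0.276, 1.505, -0, 1.361, -0.121], TCP at [0.141, -0.557, 0.231] pointing down, gripper open.
Joint ranges: [-2.89, 2.89], [-0.75, 2.08], [0.22, 2.7], [-1.18, 4.32], [0.11, 2.71], [-2.7, 2.7]. Speed limits (rad/s): [2.57, 2.57, 3.14, 3.14, 3.14, 3.14].

INTERFACE

Orientations are given as a unit quaternion [w, x, y, z].
In Python, from rig import manip gives the robot as it stands.
- The arm moves only by the shell command python3 -m pendant 'ROWS' [FORCE]. ROWS is JSON, a list of rows, each an object of numbers: "dx", "dy", "dz": the shift along the tool's x, y, z in m; "rx", "ry", "rz": the turn, a rotation vector about the tool's x, y, z in degrees; "hand": the finger opening in m, from 0 to 0.0854. In form: [{"dx": .., "dy": .., "dz": .., "rx": .., "ry": .., "rz": .., "hand": ..}, ...]. A call has 1 to 12 rows; each row shifts and turns the commanded pose from where the row before left it, along the tool's axes as they then stand; what a row does not reach is not made up. A row lasts 1/12 s, in which the tool goes at most 41.7 mm and 7.16 degrees, less where a joint would pass 70% of its speed; a pose out of reach is approached as far as the arm can. A call is refused whole if a number of a shift passes 0.0417 or a number of a turn 7.16, either way. A call with a gripper value outside its range is refused whole. The fingers move at their own pace and stop on an object; FORCE is the grip in N (left out, the last holds). Time passes only in rows, so rows that do not move let the fingers close. It gives the time, the measured TCP pose, the force, the opening and the grip force at its end, in the units of the state.
- manip.get_state(): the state, without advancing time (a new reading comes with each control period).
- manip.get_image(name): name is "scene" or "top" or "wrist"; returns a dict with "frame" (400x640x3 uint8, red, green, blue), "fx", "fy", "cx", "cy" (pixels), "distortion" ([k1, k2, p1, p2, k3] as OpenCV has them; the pictures are not rectified), "position" and "attitude" of the camera in the world; the wrist camera has in their place "mount" (4x4, takes a point from camera to tool coordinates, whose origin is the TCP and whose axes are the flange's). Camera axes: x right, y up, looking along -z (the intrinsics and any distortion apply to the point x, -y, -z); pixel columns grow to the right and rows downward; lengths in m; the calibration is good to about 2 mm. A picture is of the moment at which its call begins: read the wrist's pose just before it. There is no depth.
- manip.sign_off(): hands the job in; it is judged then, once.
The state is a dict: "clock": time; "qpos": joint angles; "qd": joint speeds; "effort": joint torques, N m; "position": TCP position; "ee_rot": TCP orientation; "contact_force": force on the tool from outside, world axes, zero at the start; "moment": the same for the moment, N m; "width": finger opening in m; "gripper_force": force on a finger pad.
Only numpy, scipy, OpenCV 4.12 (cv2) and the standard library are available. Lean on these libraries where they do the work, as an engineer would, in place of code of your own. Each camera call takes 0.05 s, during which the arm holds its last target. There are 200 camera calls.

## Working session

There is one attempt and no reset: what is moved stays moved. The work goes in short steps, Python scripts to look and compute and a shell command to move; the robot and the scene stay as the last step left them, time stands still between calls to the robot, and variables do not carry over. Pictures are saved under pics/ and viewed, at most 10 in all, crops included, and the job is handed in when it is done.

```bash
ls; mkdir -p pics; cat > h.py <<'E'
import numpy as np, cv2, sys
from scipy.spatial.transform import Rotation as R
from rig import manip
def rot(q): return R.from_quat([q[1],q[2],q[3],q[0]])
def shot(n,save=None):
    s=manip.get_state(); im=manip.get_image(n)
    if save: cv2.imwrite('pics/'+save,im['frame'][:,:,::-1])
    if n=='wrist':
        M=np.array(im['mount']); Rt=rot(s['ee_rot']).as_matrix()
        im['C']=Rt@M[:3,3]+np.array(s['position']); im['A']=Rt@M[:3,:3]
    else:
        im['C']=np.array(im['position']); a=np.array(im['attitude'])
        im['A']=rot(a).as_matrix() if a.size==4 else a.reshape(3,3)
    return im
def K(im): return np.array([[im['fx'],0,im['cx']],[0,im['fy'],im['cy']],[0,0,1.]])
def ray(im,uv):
    p=cv2.undistortPoints(np.array(uv,float).reshape(-1,1,2),K(im),np.array(im['distortion'],float)).reshape(-1,2)
    return np.c_[p[:,0],-p[:,1],-np.ones(len(p))]@im['A'].T
def plane(im,uv,z):
    d=ray(im,uv); t=(z-im['C'][2])/d[:,2]; return im['C']+d*t[:,None]
def proj(im,P):
    c=(np.atleast_2d(P)-im['C'])@im['A']; c=c*[1,-1,-1]
    return cv2.projectPoints(c,np.zeros(3),np.zeros(3),K(im),np.array(im['distortion'],float))[0].reshape(-1,2)
E
python3 - <<'E'
from h import *
print(manip.grasp_offset, manip.get_state())
a=shot('scene','scene0.png'); b=shot('top','top0.png')
for x in(a,b): print(x['C'],x['A'].round(3).tolist(),x['fx'],x['distortion'])
cv2.imwrite('pics/both0.png',np.vstack([a['frame'],b['frame']])[:,:,::-1][:600] if 0 else b['frame'][:,:,::-1])
E
```

```text
pics
-0.0187 {'clock': 0.0, 'qpos': array([-1.44400360e+00,  2.76600294e-01,  1.50617052e+00, -4.44259309e-06,
        1.36070608e+00, -1.20999276e-01]), 'qd': array([ 0.00143362,  0.00078483, -0.00072211, -0.00091154,  0.0002043 ,
       -0.00151411]), 'effort': array([-1.54896250e-03, -4.16770577e+01, -2.45807290e+01, -3.81626523e-04,
        1.09302480e-02,  1.39107900e-05]), 'position': array([ 0.14095042, -0.55688977,  0.2304218 ]), 'ee_rot': array([-9.42109709e-04,  9.92334205e-01,  1.23579680e-01, -4.90106766e-06]), 'contact_force': array([-0.04421481, -0.71645259, -0.44199794]), 'moment': array([ 0.02007822, -0.04179129, -0.04830464]), 'gripper_force': 0.0, 'width': 0.08560634113503318}
[0.08861538 0.43302818 0.80043974] [[-0.684, 0.552, -0.477], [-0.73, -0.523, 0.44], [-0.006, 0.649, 0.76]] 369.5434891006977 [-0.01874218  0.          0.          0.          0.        ]
[0.36298251 0.01408817 1.3268655 ] [[0.025, 0.991, -0.133], [-0.999, 0.028, 0.02], [0.023, 0.133, 0.991]] 446.60415785333464 [-0.10059632  0.          0.          0.          0.        ]
```

View pics/top0.png

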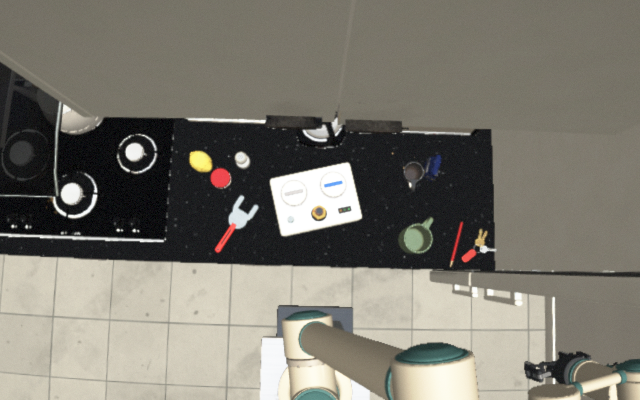

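View pics/scene0.png

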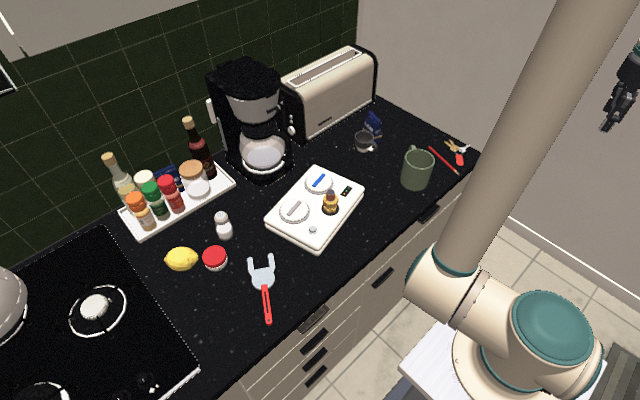

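Top view: nut at about (319,213), filter around (316,199), wrench from (218,248) to jaw (245,207), pointing away from the robot. In the scene view the nut is at (330,203) and the wrench runs from (268,320) to (262,265).

```bash
cat > m1.py <<'E'
from h import *
b=shot('top'); f=b['frame'].astype(int); r,g,bl=f[...,0],f[...,1],f[...,2]
def big(m,box):
    k=np.zeros_like(m,np.uint8); x0,y0,x1,y1=box; k[y0:y1,x0:x1]=m[y0:y1,x0:x1]
    cs,_=cv2.findContours(k,cv2.RETR_EXTERNAL,cv2.CHAIN_APPROX_NONE); return max(cs,key=cv2.contourArea).reshape(-1,2)
red=big((r>150)&(g<90)&(bl<90),(205,215,245,260))
p=plane(b,red,.012)[:,:2]; c,wh,an=cv2.minAreaRect((p*1e3).astype(np.float32)); print('handle',c,wh,an)
cen=np.array(c)
st=big((r>90)&(abs(r-bl)<60),(222,190,265,232)); p=plane(b,st,.010)[:,:2]*1e3
m=np.zeros(f.shape[:2],np.uint8); cv2.drawContours(m,[st],-1,1,-1); ys,xs=np.nonzero(m); q=plane(b,np.c_[xs,ys],.01)[:,:2]*1e3; print('head centroid',q.mean(0),len(q), p.min(0),p.max(0))
d=q.mean(0)-cen; print('dir head-handle',np.degrees(np.arctan2(d[1],d[0])))
u=d/np.linalg.norm(d); print('along extents handle',((plane(b,red,.012)[:,:2]*1e3-cen)@u).min(),((plane(b,red,.012)[:,:2]*1e3-cen)@u).max(),'head',((q-cen)@u).min(),((q-cen)@u).max())
fu=big((r>170)&(g>170)&(bl>160),(260,155,370,245)); p=plane(b,fu,.05)[:,:2]*1e3
c,wh,an=cv2.minAreaRect(p.astype(np.float32)); print('filter',c,wh,an)
cu=big((r-bl>40)&(r>90),(300,195,340,225)); print('copper',cu.min(0),cu.max(0),plane(b,[cu.mean(0)],.09))
c=b['frame'][140:270,190:370]; cv2.imwrite('pics/crop1.png',cv2.resize(c,None,fx=4,fy=4,interpolation=cv2.INTER_CUBIC)[:,:,::-1])
for n,uv in dict(lemon=(200,161),timer=(221,178),salt=(242,159),cup=(413,173),pack=(435,165),mug=(416,238)).items(): print(n,plane(b,[uv],.04)[0].round(3))
E
python3 m1.py
```

```text
handle (430.6995849609375, 279.15460205078125) (17.338802337646484, 85.77059936523438) 58.763126373291016
head centroid [507.2388001  234.01744178] 482 [464.36319649 183.50444382] [563.49396418 271.41500596]
dir head-handle -30.528955412704832
along extents handle -42.927711427535584 42.80471728598266 head 44.33346681542751 137.8128598081274
filter (553.2450561523438, 14.258537292480469) (172.62022399902344, 238.94821166992188) 13.908409118652344
copper [312 205] [325 219] [[0.50890139 0.00366531 0.09      ]]
lemon [0.657 0.358 0.04 ]
timer [0.608 0.292 0.04 ]
salt [0.666 0.234 0.04 ]
cup [ 0.639 -0.273  0.04 ]
pack [ 0.666 -0.34   0.04 ]
mug [ 0.447 -0.281  0.04 ]
```

View pics/crop1.png

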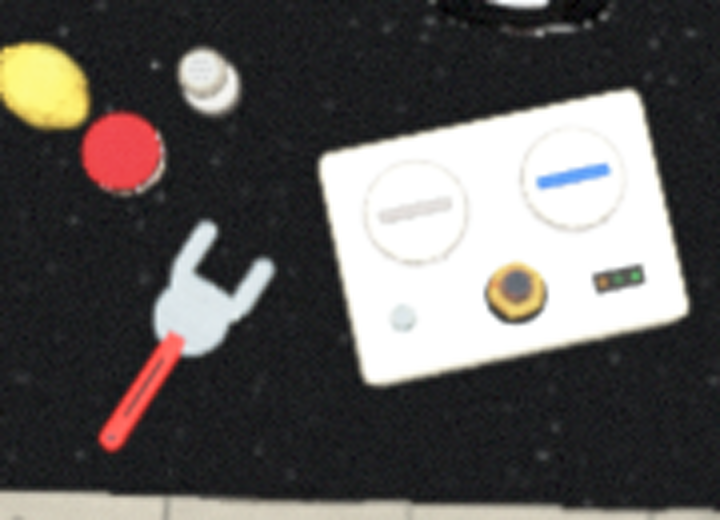

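```bash
cat > go.py <<'E'
from h import *
def yaw(q): x=rot(q).as_matrix()[:,0]; return np.degrees(np.arctan2(x[1],x[0]))
def rows(target,psi=None):
    "world shift to target in tool axes; rz total to yaw psi (deg)"
    s=manip.get_state(); M=rot(s['ee_rot']); d=M.inv().apply(np.array(target)-s['position'])
    print('pos',s['position'].round(4),'yaw',round(yaw(s['ee_rot']),2),'tilt',M.as_matrix()[:,2].round(4),'q6',s['qpos'][5].round(3),'t',s['clock'])
    print('tool shift mm',(d*1e3).round(2), 'rz', None if psi is None else -((psi-yaw(s['ee_rot'])+180)%360-180))
E
python3 - <<'E'
from go import *
print(np.array(manip.get_image('wrist')['mount']).round(3).tolist(), manip.get_image('wrist')['fx'])
rows([.47,.003,.25])
E
```

```text
[[-0.0, 0.961, 0.276, 0.07], [1.0, 0.0, -0.001, -0.0], [-0.001, 0.276, -0.961, -0.142], [0.0, 0.0, 0.0, 1.0]] 333.2203650128129
pos [ 0.141  -0.5573  0.2309] yaw 14.2 tilt [-1.e-04  8.e-04 -1.e+00] q6 -0.121 t 0.25
tool shift mm [ 456.36 -462.47  -18.7 ] rz None
```

```bash
python3 -m pendant '[{"dx":0.0285,"dy":-0.0289,"dz":-0.001},{"dx":0.0285,"dy":-0.0289,"dz":-0.001},{"dx":0.0285,"dy":-0.0289,"dz":-0.001},{"dx":0.0285,"dy":-0.0289,"dz":-0.001},{"dx":0.0285,"dy":-0.0289,"dz":-0.001},{"dx":0.0285,"dy":-0.0289,"dz":-0.001},{"dx":0.0285,"dy":-0.0289,"dz":-0.001},{"dx":0.0285,"dy":-0.0289,"dz":-0.001},{"dx":0.0285,"dy":-0.0289,"dz":-0.001},{"dx":0.0285,"dy":-0.0289,"dz":-0.001},{"dx":0.0285,"dy":-0.0289,"dz":-0.001},{"dx":0.0285,"dy":-0.0289,"dz":-0.001}]'
python3 -m pendant '[{"dx":0.0285,"dy":-0.0289,"dz":-0.001},{"dx":0.0285,"dy":-0.0289,"dz":-0.001},{"dx":0.0285,"dy":-0.0289,"dz":-0.001},{"dx":0.0285,"dy":-0.0289,"dz":-0.001},{"rz":-7},{"rz":-7},{"rz":-7},{"rz":-7},{"rz":-7},{"rz":-7},{"rz":-7},{"rz":-7}]'
python3 -m pendant '[{"rz":-7},{"rz":-7},{"rz":-7},{"rz":-7},{"rz":-7},{"rz":-7},{"rz":-7},{"rz":-7},{"rz":-7},{},{},{}]'
python3 - <<'E'
from go import *
rows([.509,.0035,.15])
a=shot('wrist','w1.png'); print(proj(a,[[.509,.0035,.094]]))
E
```

```text
pos [ 0.141  -0.5573  0.2309] yaw 14.2 tilt [-1.e-04  8.e-04 -1.e+00] q6 -0.121 t 0.25
tool shift mm [ 494.28 -453.31   81.3 ] rz None
[[637.65596442 543.47829826]]invalid input
invalid input
invalid input
```

View pics/w1.png

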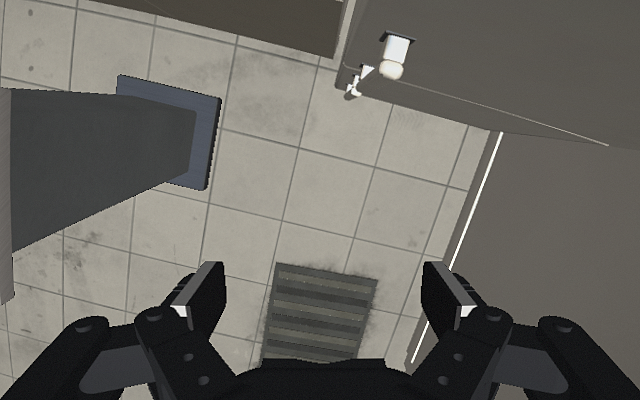

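The calls were refused, so the wrist view still shows only the floor and the open fingers. Each row probably needs all its keys, so I'll test that with one row.

```bash
python3 -m pendant '[{"dx":0.0285,"dy":-0.0289,"dz":-0.001,"rx":0,"ry":0,"rz":0,"hand":0.085}]'; python3 -m pendant '[{"dx":0.0285,"dy":-0.0289,"dz":-0.001,"hand":0.085}]'
```

```text
clock: 0.38
position: [0.1592, -0.5281, 0.2315]
ee_rot: [0.003, 0.993, 0.122, -0.001]
contact_force: [1.2, -0.8, 0.5]
width: 0.0852
gripper_force: 0.0invalid input
```

```bash
python3 -m pendant '[{"dx":0.0285,"dy":-0.0289,"dz":-0.001,"rx":0,"ry":0,"rz":0,"hand":0.085},{"dx":0.0285,"dy":-0.0289,"dz":-0.001,"rx":0,"ry":0,"rz":0,"hand":0.085},{"dx":0.0285,"dy":-0.0289,"dz":-0.001,"rx":0,"ry":0,"rz":0,"hand":0.085},{"dx":0.0285,"dy":-0.0289,"dz":-0.001,"rx":0,"ry":0,"rz":0,"hand":0.085},{"dx":0.0285,"dy":-0.0289,"dz":-0.001,"rx":0,"ry":0,"rz":0,"hand":0.085},{"dx":0.0285,"dy":-0.0289,"dz":-0.001,"rx":0,"ry":0,"rz":0,"hand":0.085},{"dx":0.0285,"dy":-0.0289,"dz":-0.001,"rx":0,"ry":0,"rz":0,"hand":0.085},{"dx":0.0285,"dy":-0.0289,"dz":-0.001,"rx":0,"ry":0,"rz":0,"hand":0.085},{"dx":0.0285,"dy":-0.0289,"dz":-0.001,"rx":0,"ry":0,"rz":0,"hand":0.085},{"dx":0.0285,"dy":-0.0289,"dz":-0.001,"rx":0,"ry":0,"rz":0,"hand":0.085},{"dx":0.0285,"dy":-0.0289,"dz":-0.001,"rx":0,"ry":0,"rz":0,"hand":0.085},{"dx":0.0285,"dy":-0.0289,"dz":-0.001,"rx":0,"ry":0,"rz":0,"hand":0.085}]'
python3 -m pendant '[{"dx":0.0285,"dy":-0.0289,"dz":0,"rx":0,"ry":0,"rz":0,"hand":0.085},{"dx":0.0285,"dy":-0.0289,"dz":0,"rx":0,"ry":0,"rz":0,"hand":0.085},{"dx":0.0285,"dy":-0.0289,"dz":0,"rx":0,"ry":0,"rz":0,"hand":0.085},{"dx":0,"dy":0,"dz":0,"rx":0,"ry":0,"rz":-7,"hand":0.085},{"dx":0,"dy":0,"dz":0,"rx":0,"ry":0,"rz":-7,"hand":0.085},{"dx":0,"dy":0,"dz":0,"rx":0,"ry":0,"rz":-7,"hand":0.085},{"dx":0,"dy":0,"dz":0,"rx":0,"ry":0,"rz":-7,"hand":0.085},{"dx":0,"dy":0,"dz":0,"rx":0,"ry":0,"rz":-7,"hand":0.085},{"dx":0,"dy":0,"dz":0,"rx":0,"ry":0,"rz":-7,"hand":0.085},{"dx":0,"dy":0,"dz":0,"rx":0,"ry":0,"rz":-7,"hand":0.085},{"dx":0,"dy":0,"dz":0,"rx":0,"ry":0,"rz":-7,"hand":0.085},{"dx":0,"dy":0,"dz":0,"rx":0,"ry":0,"rz":-7,"hand":0.085}]'
python3 -m pendant '[{"dx":0,"dy":0,"dz":0,"rx":0,"ry":0,"rz":-7,"hand":0.085},{"dx":0,"dy":0,"dz":0,"rx":0,"ry":0,"rz":-7,"hand":0.085},{"dx":0,"dy":0,"dz":0,"rx":0,"ry":0,"rz":-7,"hand":0.085},{"dx":0,"dy":0,"dz":0,"rx":0,"ry":0,"rz":-7,"hand":0.085},{"dx":0,"dy":0,"dz":0,"rx":0,"ry":0,"rz":-7,"hand":0.085},{"dx":0,"dy":0,"dz":0,"rx":0,"ry":0,"rz":-7,"hand":0.085},{"dx":0,"dy":0,"dz":0,"rx":0,"ry":0,"rz":-7,"hand":0.085},{"dx":0,"dy":0,"dz":0,"rx":0,"ry":0,"rz":-7,"hand":0.085},{"dx":0,"dy":0,"dz":0,"rx":0,"ry":0,"rz":0,"hand":0.085},{"dx":0,"dy":0,"dz":0,"rx":0,"ry":0,"rz":0,"hand":0.085}]'
python3 - <<'E'
from go import *
rows([.509,.0035,.15])
a=shot('wrist','w2.png'); print(proj(a,[[.509,.0035,.094],[.509,.0035,.116]]))
E
```

```text
clock: 1.38
position: [0.4086, -0.1004, 0.2447]
ee_rot: [0.0, 0.992, 0.124, 0.0]
contact_force: [0.6, 0.1, 0.1]
width: 0.0853
gripper_force: 0.0
clock: 2.38
position: [0.4696, 0.0027, 0.2443]
ee_rot: [0.0, 0.78, 0.626, -0.0]
contact_force: [-0.2, -0.1, 1.0]
width: 0.085
gripper_force: 0.0
clock: 3.22
position: [0.4696, 0.0027, 0.2443]
ee_rot: [0.0, 0.399, 0.917, -0.0]
contact_force: [-0.1, 0.9, -0.3]
width: 0.085
gripper_force: 0.0
pos [0.4696 0.0027 0.2443] yaw 133.02 tilt [ 0.e+00 -1.e-04 -1.e+00] q6 -0.893 t 3.2167
tool shift mm [-26.24  29.36  94.27] rz None
[[355.42850949 219.92666103]
 [357.78110807 227.94788418]]
```

View pics/w2.png

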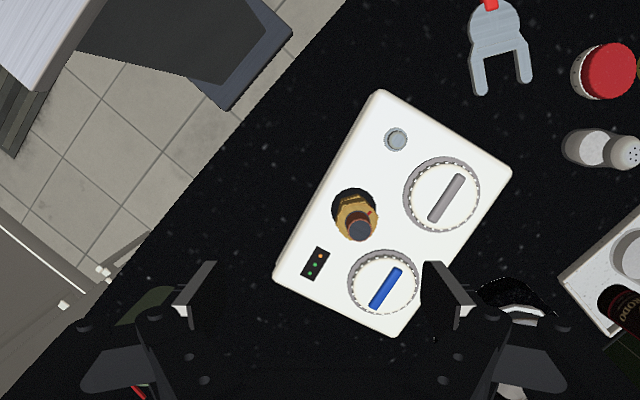

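The wrist view shows the nut at about (356,213) with its tail top at (359,229). There is a hint of the red line near (372,212), and the wrench is at the upper right, around (497,50). I'll zoom in.

```bash
cat > nut.py <<'E'
from h import *
def nut(name=None,z=.094,c0=(.509,.0035)):
    a=shot('wrist'); u,v=proj(a,[[*c0,.094]])[0]; w=40
    x0,y0=int(u)-w,int(v)-w; c=a['frame'][y0:y0+2*w,x0:x0+2*w].astype(int)
    r,g,b=c[...,0],c[...,1],c[...,2]
    ys,xs=np.nonzero((r>1.7*g)&(r>90)&(r-b>50))
    P=plane(a,np.c_[xs+x0,ys+y0],z); d=(P[:,:2]-c0)*1e3; k=(np.hypot(*d.T)<22); d=d[k]
    m=d.mean(0) if len(d) else d; print('red n',len(d),'mean mm',m,'ang',np.degrees(np.arctan2(m[1],m[0])) if len(d) else None)
    if name: cv2.imwrite('pics/'+name,cv2.resize(a['frame'][y0:y0+2*w,x0:x0+2*w],None,fx=7,fy=7,interpolation=cv2.INTER_CUBIC)[:,:,::-1]); print(x0,y0)
    return a,x0,y0
if __name__=='__main__': nut('n1.png')
E
python3 nut.py
```

```text
red n 13 mean mm [ 4.08275034 13.44560544] ang 73.10911728407804
315 179
```

View pics/n1.png

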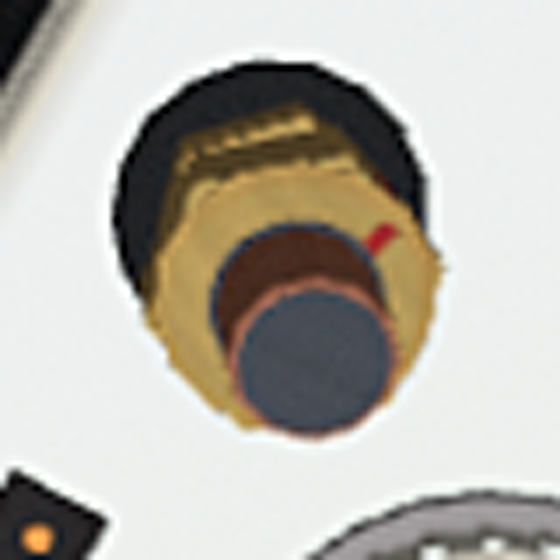

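```bash
python3 - <<'E'
from go import *
a=shot('wrist'); z=.094
q=np.array([[297,283],[372,248],[398,230],[150,300],[443,265],[185,180],[362,162],[315,360]])/7+[315,179]-.43
P=plane(a,q[:7],z)[:,:2]*1e3; P=np.vstack([P,plane(a,q[7:],.116)[:,:2]*1e3])
print(P.round(1)); an=lambda d:np.degrees(np.arctan2(d[1],d[0])).round(1)
c=(P[3]+P[4])/2; print('c',c,'red',an((P[1]+P[2])/2-c),an(P[2]-P[1]),an(P[2]-P[7]),'corners',[an(P[i]-c) for i in(3,4,5,6)])
# brass hexagon: mask, hull on plane
f=a['frame'].astype(int); m=((f[...,0]-f[...,2]>55)&(f[...,0]>130)).astype(np.uint8); k=np.zeros_like(m);k[185:250,325:390]=m[185:250,325:390]
cs=max(cv2.findContours(k,0,1)[0],key=cv2.contourArea).reshape(-1,2); p=plane(a,cs,z)[:,:2]*1e3-c
rr=np.hypot(*p.T); t=np.degrees(np.arctan2(p[:,1],p[:,0])); o=np.argsort(t)
print([(int(t[i]),round(rr[i],1)) for i in o])
E
```

```text
[[509.5   5.1]
 [513.3  15.3]
 [514.   19.4]
 [496.9  -9.8]
 [521.8  20.1]
 [488.9   5.2]
 [504.   22.7]
 [511.5   3.2]]
c [509.36493061   5.13502095] red 70.7 79.7 81.1 corners [np.float64(-129.8), np.float64(50.2), np.float64(179.8), np.float64(106.9)]
[(-178, np.float64(10.0)), (-178, np.float64(18.7)), (-176, np.float64(18.1)), (-173, np.float64(17.5)), (-171, np.float64(10.1)), (-169, np.float64(17.6)), (-167, np.float64(17.1)), (-164, np.float64(10.4)), (-162, np.float64(17.5)), (-160, np.float64(17.1)), (-157, np.float64(10.8)), (-155, np.float64(17.6)), (-152, np.float64(10.5)), (-152, np.float64(18.2)), (-149, np.float64(17.9)), (-146, np.float64(11.2)), (-145, np.float64(18.6)), (-143, np.float64(17.6)), (-141, np.float64(11.1)), (-139, np.float64(18.4)), (-136, np.float64(18.4)), (-136, np.float64(11.9)), (-133, np.float64(18.4)), (-131, np.float64(11.9)), (-130, np.float64(18.5)), (-127, np.float64(18.6)), (-127, np.float64(12.1)), (-125, np.float64(19.7)), (-122, np.float64(12.2)), (-122, np.float64(19.9)), (-119, np.float64(20.1)), (-118, np.float64(12.5)), (-116, np.fl
[... 3385 characters left out ...]
64(16.5)), (123, np.float64(9.7)), (124, np.float64(16.4)), (127, np.float64(16.3)), (128, np.float64(9.6)), (131, np.float64(16.2)), (134, np.float64(9.6)), (134, np.float64(16.2)), (137, np.float64(15.3)), (139, np.float64(9.6)), (141, np.float64(15.4)), (144, np.float64(15.6)), (146, np.float64(8.8)), (147, np.float64(15.8)), (150, np.float64(16.0)), (151, np.float64(9.1)), (153, np.float64(16.3)), (157, np.float64(9.4)), (158, np.float64(15.8)), (161, np.float64(16.2)), (163, np.float64(16.7)), (164, np.float64(9.0)), (168, np.float64(16.3)), (169, np.float64(9.5)), (170, np.float64(16.9)), (173, np.float64(17.5)), (175, np.float64(18.1)), (177, np.float64(9.3)), (177, np.float64(18.7))]
```

```bash
python3 -m pendant '[{"dx":0,"dy":0,"dz":0,"rx":0,"ry":0,"rz":-6.5,"hand":0.085},{"dx":0,"dy":0,"dz":0,"rx":0,"ry":0,"rz":-6.5,"hand":0.085},{"dx":0,"dy":0,"dz":0,"rx":0,"ry":0,"rz":-6.5,"hand":0.085},{"dx":0,"dy":0,"dz":0,"rx":0,"ry":0,"rz":-6.5,"hand":0.085},{"dx":0,"dy":0,"dz":0,"rx":0,"ry":0,"rz":-6.5,"hand":0.085},{"dx":0,"dy":0,"dz":0,"rx":0,"ry":0,"rz":-6.5,"hand":0.085},{"dx":0,"dy":0,"dz":0.03,"rx":0,"ry":0,"rz":0,"hand":0.085},{"dx":0,"dy":0,"dz":0.03,"rx":0,"ry":0,"rz":0,"hand":0.085},{"dx":0,"dy":0,"dz":0,"rx":0,"ry":0,"rz":0,"hand":0.085},{"dx":0,"dy":0,"dz":0,"rx":0,"ry":0,"rz":0,"hand":0.085}]'
cat >> nut.py <<'E'
    from go import *
    a,x0,y0=nut(c0=(.5104,.0034)); f=a['frame'].astype(int); v0,v1,u0,u1=y0-20,y0+100,x0-20,x0+100
    m=((f[...,0]-f[...,2]>55)&(f[...,0]>120)).astype(np.uint8); k=np.zeros_like(m);k[v0:v1,u0:u1]=m[v0:v1,u0:u1]
    k=cv2.morphologyEx(k,cv2.MORPH_OPEN,np.ones((3,3)))
    cs=max(cv2.findContours(k,0,1)[0],key=cv2.contourArea).reshape(-1,2); p=plane(a,cs,.094)[:,:2]*1e3
    h=cv2.convexHull(p.astype(np.float32)); print('rect',cv2.minAreaRect(h),'circ',cv2.minEnclosingCircle(h))
    rows([.5104,.0034,.066],172)
    print(proj(a,[[.5104,.0034,.094],[.5104,.0034,.116]])); 
    c=f[max(v0,0):v1,u0:u1].astype(np.uint8); cv2.imwrite('pics/n2.png',cv2.resize(c,None,fx=5,fy=5)[:,:,::-1]); print(u0,v0)
E
sed -i "s/nut('n1.png')/pass/" nut.py; python3 nut.py
```

```text
clock: 4.2
position: [0.4686, 0.0028, 0.1835]
ee_rot: [-0.002, 0.068, 0.998, 0.0]
contact_force: [0.4, -0.4, 0.7]
width: 0.0849
gripper_force: 0.0  File "nut.py", line 12
    from go import *
IndentationError: unexpected indent
```

```bash
sed -i "s/: pass$/:/" nut.py; python3 nut.py
```

```text
red n 19 mean mm [4.24787369 9.47112138] ang 65.84338408213081
rect ((506.8968200683594, 3.1598739624023438), (36.30405807495117, 33.331729888916016), 86.24081420898438) circ ((509.7851257324219, 3.1707825660705566), 19.897001266479492)
pos [0.4701 0.0026 0.1849] yaw 172.16 tilt [ 1.e-04 -1.e-04 -1.e+00] q6 -1.577 t 4.25
tool shift mm [-39.85   6.3  118.87] rz 0.16024569709489356
[[331.90450636 264.55398153]
 [332.65354473 278.31167396]]
271 204
```

View pics/n2.png

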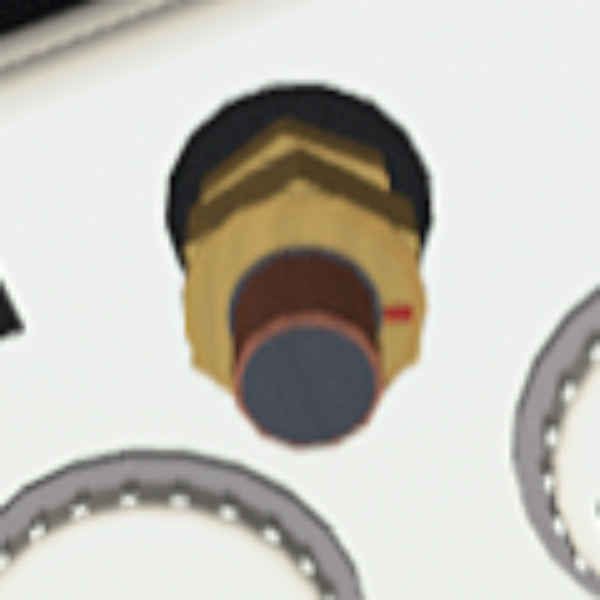

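The tail top is at about (333,280), as predicted. The red line is horizontal in the image, so that flat squares with the finger closing line. Now descend and close.

```bash
python3 -m pendant '[{"dx":-0.02,"dy":0.0032,"dz":0,"rx":0,"ry":0,"rz":0,"hand":0.085},{"dx":-0.02,"dy":0.0031,"dz":0,"rx":0,"ry":0,"rz":0,"hand":0.085},{"dx":0,"dy":0,"dz":0.025,"rx":0,"ry":0,"rz":0,"hand":0.085},{"dx":0,"dy":0,"dz":0.025,"rx":0,"ry":0,"rz":0,"hand":0.085},{"dx":0,"dy":0,"dz":0.02,"rx":0,"ry":0,"rz":0,"hand":0.085},{"dx":0,"dy":0,"dz":0.02,"rx":0,"ry":0,"rz":0,"hand":0.085},{"dx":0,"dy":0,"dz":0.015,"rx":0,"ry":0,"rz":0,"hand":0.085},{"dx":0,"dy":0,"dz":0.014,"rx":0,"ry":0,"rz":0,"hand":0.085},{"dx":0,"dy":0,"dz":0,"rx":0,"ry":0,"rz":0,"hand":0.05},{"dx":0,"dy":0,"dz":0,"rx":0,"ry":0,"rz":0,"hand":0.05},{"dx":0,"dy":0,"dz":0,"rx":0,"ry":0,"rz":0,"hand":0.05},{"dx":0,"dy":0,"dz":0,"rx":0,"ry":0,"rz":0,"hand":0.05}]' 30
python3 - <<'E'
from go import *
rows([.5104,.0034,.066],172); s=manip.get_state(); print(s['contact_force'],s['moment'])
E
python3 -m pendant '[{"dx":0,"dy":0,"dz":0,"rx":0,"ry":0,"rz":0,"hand":0.03},{"dx":0,"dy":0,"dz":0,"rx":0,"ry":0,"rz":0,"hand":0.03},{"dx":0,"dy":0,"dz":0,"rx":0,"ry":0,"rz":0,"hand":0.03},{"dx":0,"dy":0,"dz":0,"rx":0,"ry":0,"rz":0,"hand":0.03},{"dx":0,"dy":0,"dz":0,"rx":0,"ry":0,"rz":0,"hand":0.03},{"dx":0,"dy":0,"dz":0,"rx":0,"ry":0,"rz":0,"hand":0.03}]' 30
python3 - <<'E'
from go import *
rows([.5104,.0034,.066],172); s=manip.get_state(); print(s['contact_force'],s['moment'])
E
```

```text
clock: 5.25
position: [0.5117, 0.0033, 0.067]
ee_rot: [0.002, 0.068, 0.998, -0.0]
contact_force: [0.1, -0.1, 0.1]
width: 0.0502
gripper_force: 0.0
pos [0.5117 0.0033 0.067 ] yaw 172.19 tilt [ 3.5e-03 -5.0e-04 -1.0e+00] q6 -1.564 t 5.25
tool shift mm [ 1.31 -0.04  0.97] rz 0.192946235241493
[ 0.0688143  -0.07471484  0.10887728] [ 0.02334937 -0.00535971  0.0061001 ]
clock: 5.75
position: [0.5112, 0.0033, 0.0666]
ee_rot: [0.001, 0.068, 0.998, -0.0]
contact_force: [-1.0, -0.4, 6.5]
width: 0.0359
gripper_force: 29.5
pos [0.5112 0.0033 0.0666] yaw 172.2 tilt [ 2.7e-03 -4.0e-04 -1.0e+00] q6 -1.564 t 5.75
tool shift mm [ 0.79 -0.02  0.63] rz 0.19962327746497976
[-0.98584217 -0.42726808  6.4579551 ] [-0.0409643   0.09568884 -0.01253272]
```

```bash
python3 -m pendant '[{"dx":0,"dy":0,"dz":0,"rx":0,"ry":0,"rz":7,"hand":0.03},{"dx":0,"dy":0,"dz":0,"rx":0,"ry":0,"rz":7,"hand":0.03},{"dx":0,"dy":0,"dz":0,"rx":0,"ry":0,"rz":7,"hand":0.03},{"dx":0,"dy":0,"dz":0,"rx":0,"ry":0,"rz":7,"hand":0.03},{"dx":0,"dy":0,"dz":0,"rx":0,"ry":0,"rz":7,"hand":0.03},{"dx":0,"dy":0,"dz":0,"rx":0,"ry":0,"rz":7,"hand":0.03},{"dx":0,"dy":0,"dz":0,"rx":0,"ry":0,"rz":7,"hand":0.03},{"dx":0,"dy":0,"dz":0,"rx":0,"ry":0,"rz":7,"hand":0.03},{"dx":0,"dy":0,"dz":0,"rx":0,"ry":0,"rz":5,"hand":0.03},{"dx":0,"dy":0,"dz":0,"rx":0,"ry":0,"rz":3,"hand":0.03},{"dx":0,"dy":0,"dz":0,"rx":0,"ry":0,"rz":0,"hand":0.03}]'
cat > st.py <<'E'
from go import *
s=manip.get_state(); print('yaw',round(yaw(s['ee_rot']),2),'pos',s['position'].round(4),'F',s['contact_force'].round(1),'M',s['moment'].round(3),'w',s['width'],'t',s['clock'])
E
python3 st.py
```

```text
clock: 6.67
position: [0.5118, 0.004, 0.0667]
ee_rot: [0.001, 0.587, 0.809, 0.001]
contact_force: [-0.0, 2.4, 4.8]
width: 0.0356
gripper_force: 29.4
yaw 108.06 pos [0.5118 0.004  0.0667] F [-0.   2.4  4.8] M [ 0.331 -0.098 -0.027] w 0.035559939746008525 t 6.6667
```

```bash
python3 -m pendant '[{"dx":0,"dy":0,"dz":0,"rx":0,"ry":0,"rz":3,"hand":0.03},{"dx":0,"dy":0,"dz":0,"rx":0,"ry":0,"rz":3,"hand":0.03},{"dx":0,"dy":0,"dz":0,"rx":0,"ry":0,"rz":0,"hand":0.03}]' >/dev/null; python3 st.py
```

```text
yaw 102.06 pos [0.5118 0.004  0.0667] F [0.4 2.  6.4] M [ 0.392 -0.111 -0.012] w 0.035607360528465776 t 6.9167
```

```bash
python3 -m pendant '[{"dx":0,"dy":0,"dz":0,"rx":0,"ry":0,"rz":1.5,"hand":0.03},{"dx":0,"dy":0,"dz":0,"rx":0,"ry":0,"rz":1.5,"hand":0.03},{"dx":0,"dy":0,"dz":0,"rx":0,"ry":0,"rz":0,"hand":0.03}]' >/dev/null; python3 st.py
```

```text
yaw 99.14 pos [0.5119 0.004  0.0667] F [0.7 2.7 6.1] M [ 0.385 -0.099  0.063] w 0.03581563234497242 t 7.1667
```

```bash
python3 -m pendant '[{"dx":0,"dy":0,"dz":0,"rx":0,"ry":0,"rz":1.5,"hand":0.03},{"dx":0,"dy":0,"dz":0,"rx":0,"ry":0,"rz":1.5,"hand":0.03},{"dx":0,"dy":0,"dz":0,"rx":0,"ry":0,"rz":0,"hand":0.03}]' >/dev/null; python3 st.py
```

```text
yaw 96.17 pos [0.5119 0.004  0.0667] F [1.7 2.  5.9] M [ 0.415 -0.159  0.193] w 0.035745560487955644 t 7.4167
```

```bash
python3 -m pendant '[{"dx":0,"dy":0,"dz":0,"rx":0,"ry":0,"rz":1,"hand":0.03},{"dx":0,"dy":0,"dz":0,"rx":0,"ry":0,"rz":0,"hand":0.03},{"dx":0,"dy":0,"dz":0,"rx":0,"ry":0,"rz":0,"hand":0.03}]' >/dev/null; python3 st.py;  python3 -m pendant '[{"dx":0,"dy":0,"dz":0,"rx":0,"ry":0,"rz":0,"hand":0.03}]' >/dev/null; python3 st.py
```

```text
yaw 95.25 pos [0.5119 0.004  0.0667] F [0.8 3.  5.7] M [ 0.455 -0.15   0.447] w 0.03577470490266416 t 7.6667
yaw 95.25 pos [0.5119 0.004  0.0667] F [1.6 3.4 5. ] M [ 0.449 -0.136  0.426] w 0.03579646698014862 t 7.75
```

Torque rose about 3 N·m/rad and then hit the stiff stop near 0.44 N·m, so the nip is used up at tool yaw 95.3° with no bite yet. Now release, rise, and go above the wrench.

```bash
python3 -m pendant '[{"dx":0,"dy":0,"dz":0,"rx":0,"ry":0,"rz":0,"hand":0.06},{"dx":0,"dy":0,"dz":0,"rx":0,"ry":0,"rz":0,"hand":0.06},{"dx":0,"dy":0,"dz":0,"rx":0,"ry":0,"rz":0,"hand":0.06},{"dx":0,"dy":0,"dz":-0.02,"rx":0,"ry":0,"rz":0,"hand":0.06},{"dx":0,"dy":0,"dz":-0.03,"rx":0,"ry":0,"rz":0,"hand":0.06},{"dx":0,"dy":0,"dz":-0.03,"rx":0,"ry":0,"rz":0,"hand":0.06},{"dx":0,"dy":0,"dz":-0.03,"rx":0,"ry":0,"rz":-6.7,"hand":0.06},{"dx":0,"dy":0,"dz":-0.03,"rx":0,"ry":0,"rz":-6.7,"hand":0.06},{"dx":0,"dy":0,"dz":0,"rx":0,"ry":0,"rz":-6.7,"hand":0.06},{"dx":0,"dy":0,"dz":0,"rx":0,"ry":0,"rz":-6.7,"hand":0.06},{"dx":0,"dy":0,"dz":0,"rx":0,"ry":0,"rz":-6.7,"hand":0.06},{"dx":0,"dy":0,"dz":0,"rx":0,"ry":0,"rz":-6.7,"hand":0.06}]' 
python3 -m pendant '[{"dx":0,"dy":0,"dz":0,"rx":0,"ry":0,"rz":-6.7,"hand":0.06},{"dx":0,"dy":0,"dz":0,"rx":0,"ry":0,"rz":-6.7,"hand":0.06},{"dx":0,"dy":0,"dz":0,"rx":0,"ry":0,"rz":0,"hand":0.06}]'
python3 -c "
from go import *
rows([.444,.271,.2],148.8)"
```

```text
clock: 8.75
position: [0.5097, 0.0033, 0.2052]
ee_rot: [-0.0, 0.377, 0.926, -0.0]
contact_force: [0.5, 0.0, 0.1]
width: 0.0597
gripper_force: 0.0
clock: 9.0
position: [0.5097, 0.0033, 0.2049]
ee_rot: [-0.0, 0.268, 0.963, -0.0]
contact_force: [-0.8, 0.4, 0.2]
width: 0.0603
gripper_force: 0.0
pos [0.5097 0.0033 0.2049] yaw 148.89 tilt [-1.1e-03 -1.0e-04 -1.0e+00] q6 -1.158 t 9.0
tool shift mm [194.59 195.21   4.93] rz 0.08736584557388483
```

```bash
python3 -m pendant '[{"dx":0.0243,"dy":0.0244,"dz":0,"rx":0,"ry":0,"rz":0,"hand":0.06},{"dx":0.0243,"dy":0.0244,"dz":0,"rx":0,"ry":0,"rz":0,"hand":0.06},{"dx":0.0243,"dy":0.0244,"dz":0,"rx":0,"ry":0,"rz":0,"hand":0.06},{"dx":0.0243,"dy":0.0244,"dz":0,"rx":0,"ry":0,"rz":0,"hand":0.06},{"dx":0.0243,"dy":0.0244,"dz":0,"rx":0,"ry":0,"rz":0,"hand":0.06},{"dx":0.0243,"dy":0.0244,"dz":0,"rx":0,"ry":0,"rz":0,"hand":0.06},{"dx":0.0243,"dy":0.0244,"dz":0,"rx":0,"ry":0,"rz":0,"hand":0.06},{"dx":0.0243,"dy":0.0244,"dz":0,"rx":0,"ry":0,"rz":0,"hand":0.06},{"dx":0,"dy":0,"dz":0,"rx":0,"ry":0,"rz":0,"hand":0.06},{"dx":0,"dy":0,"dz":0,"rx":0,"ry":0,"rz":0,"hand":0.06}]' 
cat > wr.py <<'E'
from go import *
a=shot('wrist','w3.png'); f=a['frame'].astype(int); r,g,b=f[...,0],f[...,1],f[...,2]
cs=cv2.findContours(((r>140)&(g<90)&(b<90)).astype(np.uint8),0,1)[0]; e=proj(a,[[.431,.279,.012]])[0]
cs=[c for c in cs if cv2.contourArea(c)>400]; c=min(cs,key=lambda c:np.hypot(*(c.reshape(-1,2).mean(0)-e)))
p=plane(a,c.reshape(-1,2),.012)[:,:2]*1e3; rc=cv2.minAreaRect(p.astype(np.float32)); print(rc)
cen=np.array(rc[0]); an=np.radians(rc[2] if rc[1][0]>rc[1][1] else rc[2]-90); u=np.array([np.cos(an),np.sin(an)]); u*=np.sign(u[0])
L=max(rc[1]); tail=cen-u*L/2; g=tail+58*u; print('dir',np.degrees(np.arctan2(u[1],u[0])),'tail',tail,'grip',g,'red front',L-58)
rows([*g/1e3,.003],np.degrees(np.arctan2(u[1],u[0]))+180)
E
python3 wr.py
```

```text
clock: 9.83
position: [0.4442, 0.2724, 0.2049]
ee_rot: [-0.0, 0.268, 0.963, -0.0]
contact_force: [-0.6, -0.8, -0.4]
width: 0.0601
gripper_force: 0.0Traceback (most recent call last):
  File "wr.py", line 4, in <module>
    cs=[c for c in cs if cv2.contourArea(c)>400]; c=min(cs,key=lambda c:np.hypot(*(c.reshape(-1,2).mean(0)-e)))
                                                    ~~~^^^^^^^^^^^^^^^^^^^^^^^^^^^^^^^^^^^^^^^^^^^^^^^^^^^^^^^^
ValueError: min() iterable argument is empty
```

View pics/w3.png

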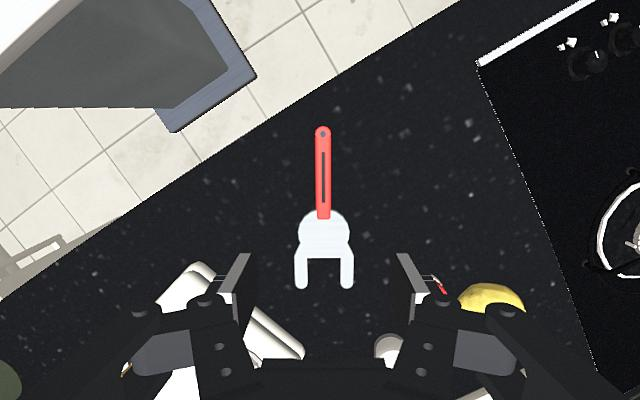

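The wrench is centred under the gripper, with the handle running from (323,127) to (323,218) and the jaw at about (324,270). I need a looser red mask.

```bash
sed -i 's/(r>140)&(g<90)&(b<90)/(r>140)\&(r-g>70)\&(r-b>70)/; s/>400/>150/' wr.py; python3 wr.py
```

```text
((435.9701843261719, 275.9284973144531), (15.443159103393555, 95.74894714355469), 59.139766693115234)
dir -30.86023330688477 tail [394.87372475 300.48549693] grip [444.66215014 270.73465329] red front 37.74894714355469
pos [0.4449 0.2705 0.205 ] yaw 148.72 tilt [-5.0e-04 -1.2e-03 -1.0e+00] q6 -0.611 t 9.9333
tool shift mm [  0.36   0.3  201.98] rz -0.4148280561227864
```

```bash
python3 -m pendant '[{"dx":0.0004,"dy":0.0003,"dz":0.035,"rx":0,"ry":0,"rz":-0.4,"hand":0.05},{"dx":0,"dy":0,"dz":0.035,"rx":0,"ry":0,"rz":0,"hand":0.05},{"dx":0,"dy":0,"dz":0.035,"rx":0,"ry":0,"rz":0,"hand":0.05},{"dx":0,"dy":0,"dz":0.035,"rx":0,"ry":0,"rz":0,"hand":0.05},{"dx":0,"dy":0,"dz":0.03,"rx":0,"ry":0,"rz":0,"hand":0.05},{"dx":0,"dy":0,"dz":0.018,"rx":0,"ry":0,"rz":0,"hand":0.05},{"dx":0,"dy":0,"dz":0.008,"rx":0,"ry":0,"rz":0,"hand":0.05},{"dx":0,"dy":0,"dz":0.005,"rx":0,"ry":0,"rz":0,"hand":0.05},{"dx":0,"dy":0,"dz":0,"rx":0,"ry":0,"rz":0,"hand":0.05},{"dx":0,"dy":0,"dz":0,"rx":0,"ry":0,"rz":0,"hand":0.05}]'; python3 st.py
python3 -m pendant '[{"dx":0,"dy":0,"dz":0,"rx":0,"ry":0,"rz":0,"hand":0.005},{"dx":0,"dy":0,"dz":0,"rx":0,"ry":0,"rz":0,"hand":0.005},{"dx":0,"dy":0,"dz":0,"rx":0,"ry":0,"rz":0,"hand":0.005},{"dx":0,"dy":0,"dz":0,"rx":0,"ry":0,"rz":0,"hand":0.005},{"dx":0,"dy":0,"dz":0,"rx":0,"ry":0,"rz":0,"hand":0.005},{"dx":0,"dy":0,"dz":0,"rx":0,"ry":0,"rz":0,"hand":0.005},{"dx":0,"dy":0,"dz":0,"rx":0,"ry":0,"rz":0,"hand":0.005}]' 80; python3 st.py
```

```text
clock: 10.77
position: [0.446, 0.2715, 0.0052]
ee_rot: [0.001, 0.266, 0.964, 0.001]
contact_force: [-0.2, 0.2, 0.5]
width: 0.0499
gripper_force: 0.0
yaw 149.13 pos [0.446  0.2715 0.0052] F [-0.2  0.2  0.5] M [-0.085 -0.013  0.031] w 0.049901144733307645 t 10.7667
clock: 11.35
position: [0.4456, 0.2719, 0.0057]
ee_rot: [0.001, 0.265, 0.964, 0.001]
contact_force: [-0.9, -1.0, 5.8]
width: 0.0128
gripper_force: 78.2
yaw 149.22 pos [0.4456 0.2719 0.0057] F [-0.9 -1.   5.8] M [-0.107  0.104 -0.024] w 0.012834086355281065 t 11.35
```

Width is 12.8 mm where 16 was expected, so the fingers hold only the rounded top edge. Reopen, go 4 mm lower and regrip.

```bash
python3 -m pendant '[{"dx":0,"dy":0,"dz":0,"rx":0,"ry":0,"rz":0,"hand":0.03},{"dx":0,"dy":0,"dz":0,"rx":0,"ry":0,"rz":0,"hand":0.03},{"dx":0,"dy":0,"dz":0,"rx":0,"ry":0,"rz":0,"hand":0.03},{"dx":-0.001,"dy":-0.001,"dz":0.0045,"rx":0,"ry":0,"rz":0,"hand":0.03},{"dx":0,"dy":0,"dz":0,"rx":0,"ry":0,"rz":0,"hand":0.03},{"dx":0,"dy":0,"dz":0,"rx":0,"ry":0,"rz":0,"hand":0.03}]' 40; python3 wr.py; python3 st.py
python3 -m pendant '[{"dx":0,"dy":0,"dz":0,"rx":0,"ry":0,"rz":0,"hand":0.005},{"dx":0,"dy":0,"dz":0,"rx":0,"ry":0,"rz":0,"hand":0.005},{"dx":0,"dy":0,"dz":0,"rx":0,"ry":0,"rz":0,"hand":0.005},{"dx":0,"dy":0,"dz":0,"rx":0,"ry":0,"rz":0,"hand":0.005},{"dx":0,"dy":0,"dz":0,"rx":0,"ry":0,"rz":0,"hand":0.005},{"dx":0,"dy":0,"dz":0,"rx":0,"ry":0,"rz":0,"hand":0.005}]' 80; python3 st.py
```

```text
clock: 11.85
position: [0.4456, 0.2704, -0.0004]
ee_rot: [0.0, 0.266, 0.964, 0.0]
contact_force: [0.8, 0.2, 0.9]
width: 0.03
gripper_force: 0.6
((435.35931396484375, 277.50811767578125), (15.566207885742188, 96.12713623046875), 59.251625061035156)
dir -30.748374938964844 tail [394.05247838 302.08151618] grip [443.89889133 272.42793096] red front 38.12713623046875
pos [ 4.456e-01  2.703e-01 -3.000e-04] yaw 149.19 tilt [ 7.e-04  2.e-04 -1.e+00] q6 -0.621 t 11.9
tool shift mm [ 2.54  0.91 -3.34] rz -0.05851835045515941
yaw 149.19 pos [ 4.456e-01  2.703e-01 -3.000e-04] F [-0.3  0.3  1.2] M [-0.005 -0.084  0.044] w 0.029732908972328418 t 11.9
clock: 12.4
position: [0.4458, 0.2704, 0.0006]
ee_rot: [0.001, 0.266, 0.964, 0.0]
contact_force: [0.4, -0.6, 7.9]
width: 0.0136
gripper_force: 79.1
yaw 149.2 pos [0.4458 0.2704 0.0006] F [ 0.4 -0.6  7.9] M [-0.099  0.094 -0.029] w 0.013626344518633527 t 12.4
```

```bash
python3 -m pendant '[{"dx":0,"dy":0,"dz":-0.005,"rx":0,"ry":0,"rz":0,"hand":0.005},{"dx":0,"dy":0,"dz":-0.01,"rx":0,"ry":0,"rz":0,"hand":0.005},{"dx":0,"dy":0,"dz":-0.02,"rx":0,"ry":0,"rz":0,"hand":0.005},{"dx":0,"dy":0,"dz":-0.025,"rx":0,"ry":0,"rz":0,"hand":0.005},{"dx":0,"dy":0,"dz":-0.02,"rx":0,"ry":0,"rz":0,"hand":0.005},{"dx":0,"dy":0,"dz":-0.01,"rx":0,"ry":0,"rz":0,"hand":0.005},{"dx":0,"dy":0,"dz":0,"rx":0,"ry":0,"rz":0,"hand":0.005}]'; python3 st.py
python3 - <<'E'
from h import *
a=shot('wrist'); b=shot('scene'); t=shot('top')
A=a['frame'][:300,180:470]; s=b['frame'][150:350,180:400]
o=np.zeros((600,760,3),np.uint8); o[:300,:290]=A; o[:400,300:740]=cv2.resize(s,None,fx=2,fy=2)
o[400:600,300:]=cv2.resize(t['frame'][185:252,200:353],(460,200)); cv2.imwrite('pics/lift.png',o[:,:,::-1])
E
```

```text
clock: 12.98
position: [0.4465, 0.2708, 0.092]
ee_rot: [0.002, 0.266, 0.964, 0.001]
contact_force: [0.4, 0.8, -1.7]
width: 0.0135
gripper_force: 78.4
yaw 149.2 pos [0.4465 0.2708 0.092 ] F [ 0.4  0.8 -1.7] M [ 0.03   0.013 -0.036] w 0.013503009264376026 t 12.9833
```

View pics/lift.png

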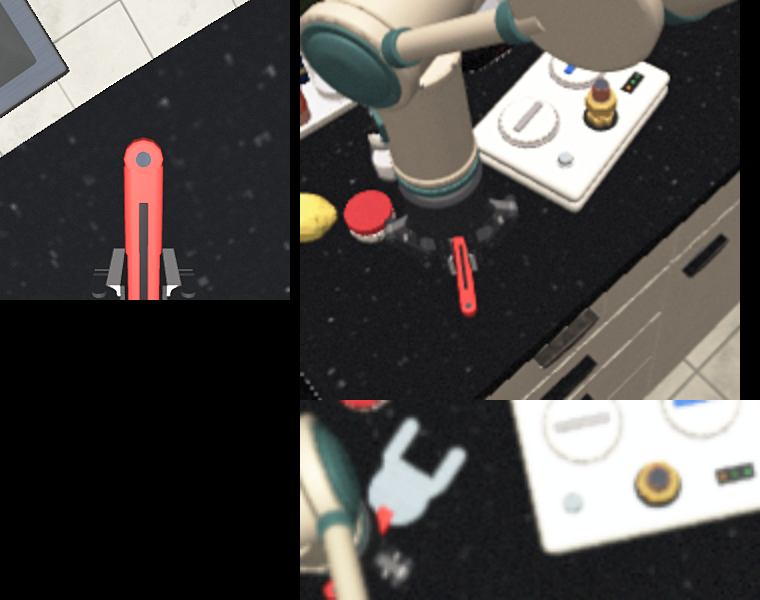

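The wrench is lifted and held straight. The wrist crop shows the tail at about (143,140) and the handle along the tool axis. Next, a numeric check for droop.

```bash
python3 - <<'E'
from h import *
a=shot('wrist'); f=a['frame'].astype(int); r,g,b=f[...,0],f[...,1],f[...,2]
m=(r>120)&(r-g>60)&(r-b>60); m[:,:250]=0;m[:,400:]=0
for v in range(130,300,10):
    x=np.nonzero(m[v])[0]; print(v,x.min() if len(x) else None,x.max() if len(x) else None,end=' | ')
print('tailrow',np.nonzero(m.sum(1)>3)[0][0])
s=manip.get_state(); Rt=rot(s['ee_rot']).as_matrix(); T=np.array(s['position'])
for tx,tz in [(60.6,-5.4),(60.6,-11.4),(50,-11.4),(30,-11.4),(0,-11.4)]:
  for w in(-8,8): print(tx,tz,proj(a,T+Rt@(np.array([tx,w,tz])/1e3))[0].round(1),end=' ')
E
```

```text
130 None None | 140 314 333 | 150 306 340 | 160 304 342 | 170 304 342 | 180 304 342 | 190 304 342 | 200 304 342 | 210 304 342 | 220 305 341 | 230 305 341 | 240 305 341 | 250 305 341 | 260 307 339 | 270 308 339 | 280 308 339 | 290 308 338 | tailrow 138
60.6 -5.4 [303.8 136.3] 60.6 -5.4 [343.4 136.3] 60.6 -11.4 [302.9 137.4] 60.6 -11.4 [344.3 137.5] 50 -11.4 [303.3 164.7] 50 -11.4 [343.8 164.7] 30 -11.4 [304.1 213.1] 30 -11.4 [343.  213.1] 0 -11.4 [305.2 278.7] 0 -11.4 [341.8 278.7]
```

```bash
python3 -m pendant '[{"dx":-0.013,"dy":-0.01,"dz":-0.01,"rx":0,"ry":0,"rz":0,"hand":0.005},{"dx":-0.025,"dy":-0.019,"dz":-0.01,"rx":0,"ry":0,"rz":0,"hand":0.005},{"dx":-0.026,"dy":-0.0196,"dz":-0.01,"rx":0,"ry":0,"rz":0,"hand":0.005},{"dx":-0.026,"dy":-0.0196,"dz":-0.01,"rx":0,"ry":0,"rz":0,"hand":0.005},{"dx":-0.026,"dy":-0.0196,"dz":-0.01,"rx":0,"ry":0,"rz":0,"hand":0.005},{"dx":-0.026,"dy":-0.0196,"dz":-0.01,"rx":0,"ry":0,"rz":0,"hand":0.005},{"dx":-0.026,"dy":-0.0196,"dz":0,"rx":0,"ry":0,"rz":0,"hand":0.005},{"dx":-0.014,"dy":-0.01,"dz":0,"rx":0,"ry":0,"rz":0,"hand":0.005},{"dx":0,"dy":0,"dz":0,"rx":0,"ry":0,"rz":0,"hand":0.005},{"dx":0,"dy":0,"dz":0,"rx":0,"ry":0,"rz":0,"hand":0.005}]'
python3 - <<'E'
from nut import *
a,_,_=nut(c0=(.5105,.0035),name='n3.png'); u,v=proj(a,[[.5105,.0035,.116]])[0]; print(u,v)
f=a['frame'].astype(int); x0,y0=int(u)-45,int(v)-60; c=f[y0:y0+100,x0:x0+90]
r,g,b=c[...,0],c[...,1],c[...,2]; m=((r>1.7*g)&(r>90)&(r-b>50)).astype(np.uint8)
n,l,s,ce=cv2.connectedComponentsWithStats(m)
for i in range(1,n):
    if s[i,4]>4:
        ys,xs=np.nonzero(l==i); P=plane(a,np.c_[xs+x0,ys+y0],.094)[:,:2]*1e3-[510.5,3.5]; mm=P.mean(0); L=cv2.fitLine(P.astype(np.float32),cv2.DIST_L2,0,.01,.01).ravel()
        print(s[i],mm.round(1),np.degrees(np.arctan2(mm[1],mm[0])).round(1),'line',np.degrees(np.arctan2(L[1],L[0])).round(1))
E
```

```text
clock: 14.02
position: [0.5307, 0.0586, 0.1482]
ee_rot: [-0.002, 0.267, 0.964, -0.0]
contact_force: [-0.4, 1.2, -2.1]
width: 0.0137
gripper_force: 78.5
red n 32 mean mm [12.37202274 -1.03195334] ang -4.7680174857294775
193 204
223.51561313402382 259.4324969434849
[70 59  7  7 25] [14.9  3.2] 12.2 line 13.5
```

```bash
python3 -m pendant '[{"dx":0.0142,"dy":-0.009,"dz":0,"rx":0,"ry":0,"rz":0,"hand":0.005},{"dx":0.0285,"dy":-0.0182,"dz":0,"rx":0,"ry":0,"rz":0,"hand":0.005},{"dx":0.0285,"dy":-0.0182,"dz":0,"rx":0,"ry":0,"rz":0,"hand":0.005},{"dx":0.0285,"dy":-0.0182,"dz":0,"rx":0,"ry":0,"rz":0,"hand":0.005},{"dx":0.0285,"dy":-0.0182,"dz":0,"rx":0,"ry":0,"rz":0,"hand":0.005},{"dx":0.0142,"dy":-0.009,"dz":0,"rx":0,"ry":0,"rz":0,"hand":0.005},{"dx":0,"dy":0,"dz":0,"rx":0,"ry":0,"rz":-4.1,"hand":0.005},{"dx":0,"dy":0,"dz":0,"rx":0,"ry":0,"rz":-4.1,"hand":0.005},{"dx":0,"dy":0,"dz":0,"rx":0,"ry":0,"rz":-4.1,"hand":0.005},{"dx":0,"dy":0,"dz":0,"rx":0,"ry":0,"rz":0,"hand":0.005},{"dx":0,"dy":0,"dz":0,"rx":0,"ry":0,"rz":0,"hand":0.005}]'
python3 -c "
from go import *
rows([.3617,.0535,.0785],161.5)"
```

```text
clock: 14.98
position: [0.3616, 0.0551, 0.1494]
ee_rot: [-0.001, 0.161, 0.987, 0.0]
contact_force: [0.1, -0.1, -2.2]
width: 0.0134
gripper_force: 78.6
pos [0.3616 0.0551 0.1494] yaw 161.48 tilt [-1.1e-03  3.0e-04 -1.0e+00] q6 -1.288 t 14.9833
tool shift mm [-0.65 -1.53 70.94] rz -0.016099336331819813
```

```bash
python3 -m pendant '[{"dx":-0.0007,"dy":-0.0015,"dz":0.015,"rx":0,"ry":0,"rz":0,"hand":0.005},{"dx":0,"dy":0,"dz":0.02,"rx":0,"ry":0,"rz":0,"hand":0.005},{"dx":0,"dy":0,"dz":0.02,"rx":0,"ry":0,"rz":0,"hand":0.005},{"dx":0,"dy":0,"dz":0.012,"rx":0,"ry":0,"rz":0,"hand":0.005},{"dx":0,"dy":0,"dz":0.004,"rx":0,"ry":0,"rz":0,"hand":0.005},{"dx":0,"dy":0,"dz":0,"rx":0,"ry":0,"rz":0,"hand":0.005},{"dx":0,"dy":0,"dz":0,"rx":0,"ry":0,"rz":0,"hand":0.005}]'
cat > jaw.py <<'E'
from go import *
N=np.array([.511,.0036]); s=manip.get_state(); M=rot(s['ee_rot']).as_matrix(); J=s['position']+M@[-.1024,0,-.0054]
d=M.T@np.r_[N-J[:2],0]; print('jaw',J.round(4),'nut from jaw in tool mm',(d*1e3).round(2),'yaw',yaw(s['ee_rot']).round(2),'z',s['position'][2].round(4),'F tool',(M.T@s['contact_force']).round(1),'M',s['moment'].round(2),'t',s['clock'])
E
python3 jaw.py
python3 - <<'E'
from h import *
t=shot('top'); f=t['frame'].astype(int)
c=f[180:252,250:352].astype(np.uint8); cv2.imwrite('pics/ap.png',cv2.resize(c,None,fx=7,fy=7,interpolation=cv2.INTER_CUBIC)[:,:,::-1])
# jaw tips from top cam at z=.0885
r,g,b=f[...,0],f[...,1],f[...,2]
print('projected nut top',proj(t,[[.511,.0036,.094],[.511,.0036,.116]]).round(1))
m=((r-b>40)&(r>90)).astype(np.uint8); m[:195]=0;m[225:]=0;m[:,:300]=0;m[:,340:]=0
c=max(cv2.findContours(m,0,1)[0],key=cv2.contourArea).reshape(-1,2); print('brass bbox mid',(c.min(0)+c.max(0))/2, plane(t,[(c.min(0)+c.max(0))/2],.094)[0])
E
```

```text
clock: 15.57
position: [0.363, 0.0528, 0.079]
ee_rot: [0.0, 0.161, 0.987, -0.0]
contact_force: [0.2, 0.3, -1.2]
width: 0.0136
gripper_force: 78.5
jaw [0.4601 0.0203 0.0844] nut from jaw in tool mm [-5.355e+01  3.200e-01  1.000e-02] yaw 161.48 z 0.079 F tool [-0.1  0.3  1.2] M [-0.01  0.03 -0.  ] t 15.5667
projected nut top [[318.8 211.3]
 [318.8 210.3]]
brass bbox mid [318.5 212.5] [0.50751818 0.00420952 0.094     ]
```

```bash
python3 -m pendant '[{"dx":-0.01,"dy":0.0003,"dz":0,"rx":0,"ry":0,"rz":0,"hand":0.005},{"dx":-0.01,"dy":0,"dz":0,"rx":0,"ry":0,"rz":0,"hand":0.005},{"dx":-0.005,"dy":0,"dz":0,"rx":0,"ry":0,"rz":0,"hand":0.005},{"dx":-0.004,"dy":0,"dz":0,"rx":0,"ry":0,"rz":0,"hand":0.005},{"dx":-0.003,"dy":0,"dz":0,"rx":0,"ry":0,"rz":0,"hand":0.005},{"dx":0,"dy":0,"dz":0,"rx":0,"ry":0,"rz":0,"hand":0.005}]' >/dev/null; python3 jaw.py
```

```text
jaw [0.4912 0.0099 0.0843] nut from jaw in tool mm [-2.072e+01  3.200e-01  2.000e-02] yaw 161.47 z 0.0789 F tool [-0.3 -0.4  1.7] M [0.03 0.01 0.02] t 16.1167
```

```bash
python3 -m pendant '[{"dx":-0.003,"dy":0,"dz":0,"rx":0,"ry":0,"rz":0,"hand":0.005},{"dx":-0.003,"dy":0,"dz":0,"rx":0,"ry":0,"rz":0,"hand":0.005},{"dx":0,"dy":0,"dz":0,"rx":0,"ry":0,"rz":0,"hand":0.005}]' >/dev/null; python3 jaw.py
```

```text
jaw [0.4967 0.0082 0.0843] nut from jaw in tool mm [-1.506e+01  1.900e-01  1.000e-02] yaw 161.49 z 0.0788 F tool [-0.7 -1.4  3.3] M [0.05 0.01 0.01] t 16.3667
```

```bash
python3 -m pendant '[{"dx":-0.003,"dy":0,"dz":0,"rx":0,"ry":0,"rz":0,"hand":0.005},{"dx":-0.003,"dy":0,"dz":0,"rx":0,"ry":0,"rz":0,"hand":0.005},{"dx":0,"dy":0,"dz":0,"rx":0,"ry":0,"rz":0,"hand":0.005}]' >/dev/null; python3 jaw.py
```

```text
jaw [0.5026 0.0063 0.0844] nut from jaw in tool mm [-8.82  0.15  0.01] yaw 161.49 z 0.0789 F tool [-0.4  0.7  1.9] M [ 0.03 -0.02  0.03] t 16.6167
```

```bash
python3 -m pendant '[{"dx":-0.003,"dy":0,"dz":0,"rx":0,"ry":0,"rz":0,"hand":0.005},{"dx":-0.002,"dy":0,"dz":0,"rx":0,"ry":0,"rz":0,"hand":0.005},{"dx":0,"dy":0,"dz":0,"rx":0,"ry":0,"rz":0,"hand":0.005}]' >/dev/null; python3 jaw.py
```

```text
jaw [0.5071 0.0047 0.0843] nut from jaw in tool mm [-4.04  0.2   0.  ] yaw 161.49 z 0.0789 F tool [ 0.6 -0.4  0.9] M [0.03 0.01 0.05] t 16.8667
```

```bash
python3 -m pendant '[{"dx":-0.002,"dy":0,"dz":0,"rx":0,"ry":0,"rz":0,"hand":0.005},{"dx":-0.001,"dy":0,"dz":0,"rx":0,"ry":0,"rz":0,"hand":0.005},{"dx":0,"dy":0,"dz":0,"rx":0,"ry":0,"rz":0,"hand":0.005}]' >/dev/null; python3 jaw.py
```

```text
jaw [0.5096 0.0038 0.0843] nut from jaw in tool mm [-1.41  0.23  0.  ] yaw 161.49 z 0.0788 F tool [ 0.2 -0.4  2. ] M [-0.01 -0.   -0.01] t 17.1167
```

```bash
python3 -m pendant '[{"dx":-0.0004,"dy":0.00905,"dz":0,"rx":0,"ry":0,"rz":5,"hand":0.005},{"dx":0,"dy":0,"dz":0,"rx":0,"ry":0,"rz":0,"hand":0.005}]' >/dev/null; python3 jaw.py;python3 -m pendant '[{"dx":-0.0004,"dy":0.00905,"dz":0,"rx":0,"ry":0,"rz":5,"hand":0.005},{"dx":0,"dy":0,"dz":0,"rx":0,"ry":0,"rz":0,"hand":0.005}]' >/dev/null; python3 jaw.py
```

```text
jaw [0.509  0.0046 0.084 ] nut from jaw in tool mm [-2.22 -0.09 -0.  ] yaw 156.41 z 0.0787 F tool [ 0.8 -0.9  1.8] M [-0.01  0.11 -0.02] t 17.2833
jaw [0.5091 0.0046 0.084 ] nut from jaw in tool mm [-2.18  0.02 -0.  ] yaw 151.57 z 0.0787 F tool [ 1.  -1.8  1.7] M [-0.16  0.17  0.1 ] t 17.45
```

```bash
cat >> jaw.py <<'E'
r=s['position'][:2]-N; F=s['contact_force']; print('torque about nut',round(float(s['moment'][2]+r[0]*F[1]-r[1]*F[0]),3))
E
python3 -m pendant '[{"dx":-0.0002,"dy":0.0045,"dz":0,"rx":0,"ry":0,"rz":2.5,"hand":0.005},{"dx":0,"dy":0,"dz":0,"rx":0,"ry":0,"rz":0,"hand":0.005}]' >/dev/null; python3 jaw.py; python3 -m pendant '[{"dx":-0.0002,"dy":0.0045,"dz":0,"rx":0,"ry":0,"rz":2.5,"hand":0.005},{"dx":0,"dy":0,"dz":0,"rx":0,"ry":0,"rz":0,"hand":0.005}]' >/dev/null; python3 jaw.py
```

```text
jaw [0.509  0.0042 0.0839] nut from jaw in tool mm [-2.01  0.48 -0.  ] yaw 149.21 z 0.0786 F tool [ 1.4 -1.5  0.9] M [-0.1   0.24  0.22] t 17.6167
torque about nut 0.378
jaw [0.5091 0.0043 0.0839] nut from jaw in tool mm [-1.98  0.52 -0.  ] yaw 146.67 z 0.0786 F tool [ 2.2 -0.4  0.4] M [-0.01  0.3   0.26] t 17.7833
torque about nut 0.301
```

```bash
python3 -m pendant '[{"dx":-0.0004,"dy":0.00905,"dz":0,"rx":0,"ry":0,"rz":5,"hand":0.005},{"dx":0,"dy":0,"dz":0,"rx":0,"ry":0,"rz":0,"hand":0.005}]' >/dev/null; python3 jaw.py;python3 -m pendant '[{"dx":-0.0004,"dy":0.00905,"dz":0,"rx":0,"ry":0,"rz":5,"hand":0.005},{"dx":0,"dy":0,"dz":0,"rx":0,"ry":0,"rz":0,"hand":0.005}]' >/dev/null; python3 jaw.py
```

```text
jaw [0.5094 0.0048 0.0839] nut from jaw in tool mm [-1.99  0.08 -0.  ] yaw 141.59 z 0.0787 F tool [ 1.7 -1.1  0.8] M [0.1  0.35 0.19] t 17.95
torque about nut 0.311
jaw [0.5096 0.0049 0.0839] nut from jaw in tool mm [-1.95  0.02 -0.  ] yaw 136.63 z 0.0786 F tool [ 3.  -0.8  2. ] M [0.17 0.37 0.23] t 18.1167
torque about nut 0.319
```

```bash
python3 -m pendant '[{"dx":-0.0004,"dy":0.00905,"dz":0,"rx":0,"ry":0,"rz":5,"hand":0.005},{"dx":-0.0004,"dy":0.00905,"dz":0,"rx":0,"ry":0,"rz":5,"hand":0.005},{"dx":-0.0004,"dy":0.00905,"dz":0,"rx":0,"ry":0,"rz":5,"hand":0.005},{"dx":-0.0004,"dy":0.00905,"dz":0,"rx":0,"ry":0,"rz":5,"hand":0.005},{"dx":0,"dy":0,"dz":0,"rx":0,"ry":0,"rz":0,"hand":0.005}]' ; python3 jaw.py
python3 - <<'E'
from h import *
t=shot('top'); s=shot('scene'); 
P=proj(s,[[.511,.0036,.094]])[0].astype(int); print(P)
o=np.zeros((560,800,3),np.uint8); c=s['frame'][P[1]-50:P[1]+50,P[0]-50:P[0]+50]; o[:500,:400]=cv2.resize(c,(400,500),interpolation=cv2.INTER_CUBIC) if 0 else np.vstack([cv2.resize(c,(400,400),interpolation=cv2.INTER_CUBIC),np.zeros((100,400,3),np.uint8)])
o[:400,400:]=cv2.resize(t['frame'][182:242,289:349],(400,400),interpolation=cv2.INTER_CUBIC); cv2.imwrite('pics/turn.png',o[:,:,::-1])
E
```

```text
clock: 18.53
position: [0.4645, 0.0972, 0.0786]
ee_rot: [-0.001, 0.525, 0.851, 0.001]
contact_force: [-3.0, 3.4, -1.6]
width: 0.0138
gripper_force: 78.8
jaw [0.5104 0.0056 0.0838] nut from jaw in tool mm [-2.11 -0.36 -0.  ] yaw 116.6 z 0.0786 F tool [ 4.4 -1.2  1.6] M [0.52 0.47 0.15] t 18.5333
torque about nut 0.275
[329 197]
```

View pics/turn.png

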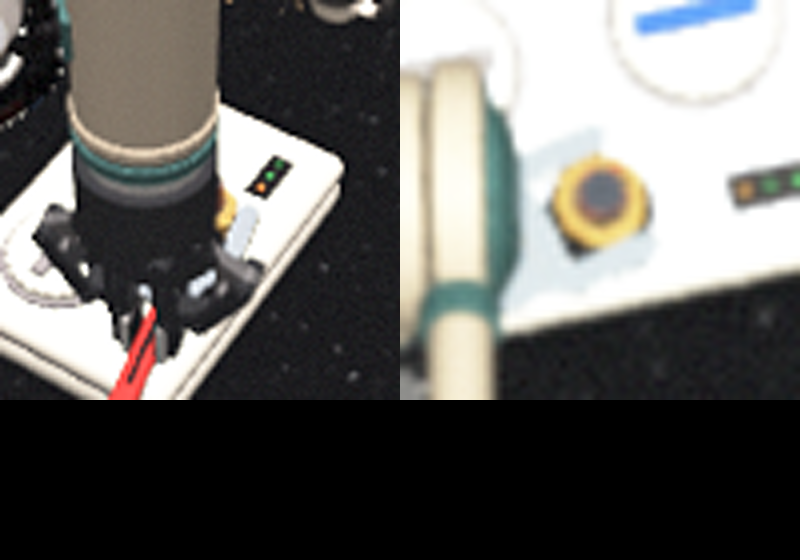

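The top crop shows the nut well inside the jaw, with the prong tips at (600,130) and (650,242) on either side of the nut centre (600,203). The wrench is turning it. Finish the stroke.

```bash
python3 -m pendant '[{"dx":-0.0004,"dy":0.00905,"dz":0,"rx":0,"ry":0,"rz":5,"hand":0.005},{"dx":-0.0004,"dy":0.00905,"dz":0,"rx":0,"ry":0,"rz":5,"hand":0.005},{"dx":-0.0004,"dy":0.00905,"dz":0,"rx":0,"ry":0,"rz":5,"hand":0.005},{"dx":-0.0004,"dy":0.00905,"dz":0,"rx":0,"ry":0,"rz":5,"hand":0.005},{"dx":-0.0002,"dy":0.0036,"dz":0,"rx":0,"ry":0,"rz":2,"hand":0.005},{"dx":0,"dy":0,"dz":0,"rx":0,"ry":0,"rz":0,"hand":0.005},{"dx":0,"dy":0,"dz":0,"rx":0,"ry":0,"rz":0,"hand":0.005}]' ; python3 jaw.py
```

```text
clock: 19.22
position: [0.5027, 0.108, 0.0787]
ee_rot: [-0.001, 0.678, 0.735, 0.001]
contact_force: [-1.1, 7.3, -2.9]
width: 0.0137
gripper_force: 78.8
jaw [0.511  0.0059 0.0838] nut from jaw in tool mm [-2.27 -0.23 -0.01] yaw 94.69 z 0.0787 F tool [ 7.4 -0.5  2.9] M [1.21 0.24 0.34] t 19.2167
torque about nut 0.389
```

```bash
python3 -m pendant '[{"dx":-0.0004,"dy":-0.00905,"dz":0,"rx":0,"ry":0,"rz":-5,"hand":0.005},{"dx":-0.0001,"dy":-0.0045,"dz":0,"rx":0,"ry":0,"rz":-2.5,"hand":0.005},{"dx":0,"dy":0,"dz":0,"rx":0,"ry":0,"rz":0,"hand":0.005},{"dx":0.003,"dy":0,"dz":0,"rx":0,"ry":0,"rz":0,"hand":0.005},{"dx":0.005,"dy":0,"dz":0,"rx":0,"ry":0,"rz":0,"hand":0.005}]'>/dev/null ; python3 jaw.py
```

```text
jaw [0.5098 0.011  0.0846] nut from jaw in tool mm [-7.5  -0.36  0.02] yaw 102.0 z 0.079 F tool [-0.1  0.1  1.7] M [ 0.02 -0.02  0.03] t 19.6333
torque about nut 0.029
```

```bash
python3 -m pendant '[{"dx":0.01,"dy":0,"dz":0,"rx":0,"ry":0,"rz":0,"hand":0.005},{"dx":0.015,"dy":0,"dz":0,"rx":0,"ry":0,"rz":0,"hand":0.005},{"dx":0.025,"dy":0,"dz":0,"rx":0,"ry":0,"rz":0,"hand":0.005},{"dx":0.02,"dy":0,"dz":-0.02,"rx":0,"ry":0,"rz":0,"hand":0.005},{"dx":0.01,"dy":0,"dz":-0.03,"rx":0,"ry":0,"rz":-6.7,"hand":0.005},{"dx":0,"dy":0,"dz":-0.02,"rx":0,"ry":0,"rz":-6.7,"hand":0.005},{"dx":0,"dy":0,"dz":0,"rx":0,"ry":0,"rz":-6.7,"hand":0.005},{"dx":0,"dy":0,"dz":0,"rx":0,"ry":0,"rz":-6.7,"hand":0.005},{"dx":0,"dy":0,"dz":0,"rx":0,"ry":0,"rz":-6.7,"hand":0.005},{"dx":0,"dy":0,"dz":0,"rx":0,"ry":0,"rz":-6.7,"hand":0.005},{"dx":0,"dy":0,"dz":0,"rx":0,"ry":0,"rz":-6.7,"hand":0.005},{"dx":0,"dy":0,"dz":0,"rx":0,"ry":0,"rz":0,"hand":0.005}]'>/dev/null ; python3 jaw.py; python3 -c "
from go import *
rows([.4458,.2704,.0025],149.2)"
```

```text
jaw [0.5585 0.1388 0.1541] nut from jaw in tool mm [-2.8880e+01 -1.4034e+02 -3.0000e-02] yaw 149.02 z 0.1487 F tool [-0.4 -0.6  1.9] M [0.01 0.   0.01] t 20.6333
torque about nut 0.028
pos [0.4707 0.1915 0.1487] yaw 149.02 tilt [-2.e-04  3.e-04 -1.e+00] q6 -0.781 t 20.6333
tool shift mm [ 61.9   54.82 146.23] rz -0.17983997452412837
```

```bash
python3 -m pendant '[{"dx":0.015,"dy":0.0135,"dz":0,"rx":0,"ry":0,"rz":-0.2,"hand":0.005},{"dx":0.0235,"dy":0.0205,"dz":0,"rx":0,"ry":0,"rz":0,"hand":0.005},{"dx":0.0235,"dy":0.0205,"dz":0.01,"rx":0,"ry":0,"rz":0,"hand":0.005},{"dx":0,"dy":0,"dz":0.025,"rx":0,"ry":0,"rz":0,"hand":0.005},{"dx":0,"dy":0,"dz":0.025,"rx":0,"ry":0,"rz":0,"hand":0.005},{"dx":0,"dy":0,"dz":0.025,"rx":0,"ry":0,"rz":0,"hand":0.005},{"dx":0,"dy":0,"dz":0.025,"rx":0,"ry":0,"rz":0,"hand":0.005},{"dx":0,"dy":0,"dz":0.015,"rx":0,"ry":0,"rz":0,"hand":0.005},{"dx":0,"dy":0,"dz":0.01,"rx":0,"ry":0,"rz":0,"hand":0.005},{"dx":0,"dy":0,"dz":0.005,"rx":0,"ry":0,"rz":0,"hand":0.005},{"dx":0,"dy":0,"dz":0,"rx":0,"ry":0,"rz":0,"hand":0.005}]'; python3 st.py
```

```text
clock: 21.55
position: [0.4455, 0.2695, 0.008]
ee_rot: [-0.001, 0.267, 0.964, -0.0]
contact_force: [0.2, 0.5, -1.7]
width: 0.0136
gripper_force: 78.8
yaw 149.03 pos [0.4455 0.2695 0.008 ] F [ 0.2  0.5 -1.7] M [ 0.021  0.023 -0.042] w 0.013605417007408077 t 21.55
```

```bash
python3 -m pendant '[{"dx":0,"dy":0,"dz":0.003,"rx":0,"ry":0,"rz":0,"hand":0.005},{"dx":0,"dy":0,"dz":0.002,"rx":0,"ry":0,"rz":0,"hand":0.005},{"dx":0,"dy":0,"dz":0.0015,"rx":0,"ry":0,"rz":0,"hand":0.005},{"dx":0,"dy":0,"dz":0,"rx":0,"ry":0,"rz":0,"hand":0.005}]'; python3 st.py
```

```text
clock: 21.88
position: [0.4461, 0.2695, 0.0027]
ee_rot: [0.0, 0.267, 0.964, 0.0]
contact_force: [-0.8, 0.3, -2.6]
width: 0.0137
gripper_force: 78.8
yaw 149.08 pos [0.4461 0.2695 0.0027] F [-0.8  0.3 -2.6] M [ 0.036  0.002 -0.063] w 0.01374220988823782 t 21.8833
```

Still about 2 mm above the contact height recorded at the grasp (0.0006), so lower until it bears, then release.

```bash
python3 -m pendant '[{"dx":0,"dy":0,"dz":0.001,"rx":0,"ry":0,"rz":0,"hand":0.005},{"dx":0,"dy":0,"dz":0.001,"rx":0,"ry":0,"rz":0,"hand":0.005},{"dx":0,"dy":0,"dz":0.0005,"rx":0,"ry":0,"rz":0,"hand":0.005},{"dx":0,"dy":0,"dz":0,"rx":0,"ry":0,"rz":0,"hand":0.005}]'; python3 st.py
python3 -m pendant '[{"dx":0,"dy":0,"dz":0,"rx":0,"ry":0,"rz":0,"hand":0.03},{"dx":0,"dy":0,"dz":0,"rx":0,"ry":0,"rz":0,"hand":0.05},{"dx":0,"dy":0,"dz":0,"rx":0,"ry":0,"rz":0,"hand":0.05},{"dx":0,"dy":0,"dz":0,"rx":0,"ry":0,"rz":0,"hand":0.05},{"dx":0,"dy":0,"dz":-0.02,"rx":0,"ry":0,"rz":0,"hand":0.05},{"dx":0,"dy":0,"dz":-0.035,"rx":0,"ry":0,"rz":0,"hand":0.05},{"dx":0,"dy":0,"dz":-0.035,"rx":0,"ry":0,"rz":0,"hand":0.05},{"dx":0,"dy":0,"dz":-0.035,"rx":0,"ry":0,"rz":0,"hand":0.05},{"dx":0,"dy":0,"dz":-0.035,"rx":0,"ry":0,"rz":0,"hand":0.05},{"dx":0,"dy":0,"dz":-0.035,"rx":0,"ry":0,"rz":0,"hand":0.05},{"dx":0,"dy":0,"dz":0,"rx":0,"ry":0,"rz":0,"hand":0.05},{"dx":0,"dy":0,"dz":0,"rx":0,"ry":0,"rz":0,"hand":0.05}]' 40; python3 wr.py
```

```text
clock: 22.22
position: [0.4461, 0.2695, 0.0007]
ee_rot: [0.0, 0.266, 0.964, 0.0]
contact_force: [-0.8, -0.8, 5.1]
width: 0.0135
gripper_force: 80.3
yaw 149.1 pos [0.4461 0.2695 0.0007] F [-0.8 -0.8  5.1] M [-0.088  0.143 -0.004] w 0.013506306686647575 t 22.2167
clock: 23.22
position: [0.4471, 0.27, 0.197]
ee_rot: [0.002, 0.266, 0.964, 0.002]
contact_force: [-0.6, 0.3, -0.3]
width: 0.0498
gripper_force: 0.0
((434.984130859375, 275.1552734375), (15.953720092773438, 96.19218444824219), 58.63691711425781)
dir -31.36308288574219 tail [393.91553568 300.18734441] grip [443.44094222 270.00068996] red front 38.19218444824219
pos [0.4457 0.2694 0.195 ] yaw 149.1 tilt [ 9.e-04  3.e-04 -1.e+00] q6 -0.621 t 23.2667
tool shift mm [  2.4   -0.77 192.01] rz 0.4630712593089754
```

```bash
python3 -m pendant '[{"dx":0,"dy":0,"dz":0,"rx":0,"ry":0,"rz":6.7,"hand":0.05},{"dx":0,"dy":0,"dz":0,"rx":0,"ry":0,"rz":6.7,"hand":0.05},{"dx":0,"dy":0,"dz":0,"rx":0,"ry":0,"rz":6.7,"hand":0.05},{"dx":0,"dy":0,"dz":0,"rx":0,"ry":0,"rz":6.7,"hand":0.05},{"dx":0,"dy":0,"dz":0,"rx":0,"ry":0,"rz":6.7,"hand":0.05},{"dx":0,"dy":0,"dz":0,"rx":0,"ry":0,"rz":6.7,"hand":0.05},{"dx":0,"dy":0,"dz":0,"rx":0,"ry":0,"rz":6.7,"hand":0.05},{"dx":-0.02,"dy":0,"dz":0,"rx":0,"ry":0,"rz":0,"hand":0.05},{"dx":-0.04,"dy":0.001,"dz":0,"rx":0,"ry":0,"rz":0,"hand":0.05},{"dx":-0.04,"dy":0.001,"dz":0,"rx":0,"ry":0,"rz":0,"hand":0.05},{"dx":-0.04,"dy":0.001,"dz":0,"rx":0,"ry":0,"rz":0,"hand":0.05}]' >/dev/null
python3 -m pendant '[{"dx":-0.04,"dy":0.001,"dz":0,"rx":0,"ry":0,"rz":0,"hand":0.05},{"dx":-0.04,"dy":0.001,"dz":0,"rx":0,"ry":0,"rz":0,"hand":0.05},{"dx":-0.04,"dy":0.001,"dz":0,"rx":0,"ry":0,"rz":0,"hand":0.05},{"dx":-0.04,"dy":0.001,"dz":0,"rx":0,"ry":0,"rz":0,"hand":0.05},{"dx":-0.04,"dy":0.001,"dz":0,"rx":0,"ry":0,"rz":0,"hand":0.05},{"dx":-0.025,"dy":0,"dz":0,"rx":0,"ry":0,"rz":0,"hand":0.05},{"dx":0,"dy":0,"dz":0,"rx":0,"ry":0,"rz":0,"hand":0.05},{"dx":0,"dy":0,"dz":0,"rx":0,"ry":0,"rz":0,"hand":0.05}]'
python3 - <<'E'
from h import *
a=shot('wrist','fin.png'); u,v=proj(a,[[.511,.0036,.094]])[0]; print(u,v)
f=a['frame'].astype(int); x0,y0=max(int(u)-50,0),max(int(v)-50,0); c=f[y0:y0+100,x0:x0+100]
r,g,b=c[...,0],c[...,1],c[...,2]; m=((r>1.7*g)&(r>90)&(r-b>50)).astype(np.uint8)
n,l,s,ce=cv2.connectedComponentsWithStats(m)
for i in range(1,n):
    if s[i,4]>3:
        ys,xs=np.nonzero(l==i); P=plane(a,np.c_[xs+x0,ys+y0],.094)[:,:2]*1e3-[511,3.6]; mm=P.mean(0); L=cv2.fitLine(P.astype(np.float32),cv2.DIST_L2,0,.01,.01).ravel()
        print(s[i],c[l==i].mean(0),mm.round(1),np.degrees(np.arctan2(mm[1],mm[0])).round(1),'line',np.degrees(np.arctan2(L[1],L[0])).round(1))
E
```

```text
clock: 24.85
position: [0.5296, -0.0866, 0.1923]
ee_rot: [-0.002, 0.629, 0.777, -0.001]
contact_force: [0.7, 0.2, 0.1]
width: 0.0502
gripper_force: 0.0
325.11350844155356 78.80601890729719
[61 66  5  6 21] [161.04761905  57.66666667  48.61904762] [11.2 -9.6] -40.5 line -46.0
```

```bash
python3 -c "
from rig import manip
print(manip.sign_off())"
```

```text
the job is handed in; nothing more can be done
None
```

I handed the job in at about 25 s, with no verdict shown: the nut was run finger-tight, then turned about 0.97 rad further with the wrench (one flat is 1.05, allowed 0.80 to 1.25), and the wrench is laid flat where it came from, with nothing else touched.

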